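Clamp a mended bronze plaque in the bench screw press

ROBOT

A 7-joint arm with a two-finger parallel gripper is mounted at the origin on the work surface. World frame = base frame: x ahead of the robot, y to its left, z up, the work surface at z = 0. Lengths are in mm, angles in rad, forces in N, time in s.
With the tool pointing down it reaches from about 400 to 850 mm from the base axis. Payload 4.5 kg.
Tool frame: the origin (TCP) lies between the finger pads; the fingertips stand 11 mm ahead of it and the grasp point (between the pads) lies 8 mm behind it (finger_overhang is the distance from the TCP to the fingertips, in mm); z points along the fingers, y is the line along which they close (so a half turn about z gives the same grasp; the last joint's range is limited). The gripper opens to 85 mm and grips with 20 to 120 N. Pads are 22 mm wide; open, the fingers measure 114 mm over their backs; the gripper's body (76 mm by 85 mm) begins 54 mm behind the grasp point. The pads swing forward as they close: fully open they stand 13 mm farther back than shut.
Start: joints at [-1.28, 0.689, -0.195, 1.565, 0.157, 0.902, -0.215], TCP at [158.721, 604.537, 202.817] pointing down, gripper open.
Joint ranges: [-3.01, 3.01], [-0.46, 2.08], [-1.47, 1.51], [0.13, 2.56], [-1, 4.14], [0.04, 2.09], [-2.66, 2.66]. Speed limits (rad/s): [2.57, 2.57, 3.14, 3.14, 3.14, 3.14, 3.14].

INTERFACE

Orientations are given as a unit quaternion [x, y, z, w].
In Python, from rig import * gives the robot as it stands. The module is installed in compiled form; this text tells all that it offers.
- The arm moves only by the tool drive_tool, never from a script. Its argument "plan" is a list of rows, each a list of 3 entries, a list of its own where there are three numbers: the shift along the tool's x, y, z in units of 30 mm (1.0 is 30 mm), then the turn, a rotation vector about the tool's x, y, z in units of 6 degrees (1.0 is 6 degrees), then the closure in counts, from 0 (fully open) to 255 (shut). A call has 1 to 20 rows; each row shifts and turns the commanded pose from where the row before left it, along the tool's axes as they then stand; what a row does not reach is not made up. A row lasts 1/10 s, in which the tool goes at most 50 mm and 8.59 degrees, less where a joint would pass 70% of its speed; a pose out of reach is approached as far as the arm can. A call is refused whole if a number of a shift passes 1 or a number of a turn 1, either way. A call with a gripper value outside its range is refused whole. The fingers move at their own pace and stop on an object; the grip force is fixed at half the most. Time passes only in rows, so rows that do not move let the fingers close. It gives the time, the measured TCP pose, the force, the opening and the grip force at its end, in the units of the state.
- sense(): the state, without advancing time (a new reading comes with each control period).
- read_camera(name): name is "scene" or "top" or "wrist"; returns a dict with "pixels" (480x640x3 uint8, blue, green, red), "intrinsics" (3x3 intrinsics, pixels), "dist_coeffs" ([k1, k2, p1, p2, k3] as OpenCV has them; the pictures are not rectified), "R" (3x3) and "t" (3): a world point X has camera coordinates R X + t; the wrist camera has in their place "mount" (4x4, takes a point from camera to tool coordinates, whose origin is the TCP and whose axes are the flange's). Camera axes: x right, y down, z forward; pixel columns grow to the right and rows downward; lengths in mm; the calibration is good to about 2 mm. A picture is of the moment at which its call begins: read the wrist's pose just before it. There is no depth.
- finish_job(): hands the job in; it is judged then, once.
The state is a dict: "t": time; "q": joint angles; "dq": joint speeds; "joint_torque": joint torques, N m; "tool_pos": TCP position; "tcp_rot": TCP orientation; "wrist_force": force on the tool from outside, world axes, zero at the start; "ft_torque": the same for the moment, N m; "finger_gap": opening from 0.0 (shut) to 1.0 (fully open); "grasp_force": force on a finger pad.
Only numpy, scipy, OpenCV 4.12 (cv2) and the standard library are available. Lean on these libraries where they do the work, as an engineer would, in place of code of your own. Each camera call takes 0.05 s, during which the arm holds its last target. There are 200 camera calls.

TASK

Slide the loaded carrier board along the press bed until it is fully home against the back stop. Then wind the press down clockwise by its crank until the foot just touches the plaque, add exactly half a turn more past that first touch, and let go of the crank. Leave the other things on the table where they are.

Things in the scene. Friction and masses are not known exactly. Their poses are not given: they have to be found in the camera images.
- press: Grey bench screw press fixed to the table; its place and yaw vary. Origin on the table under the vertical screw axis; x points from the loading side to the back stop, z up. Bed 235 mm long (x -175 to +60), 150 wide, top at z 25. Two rails, 10 high, leave a channel 70 wide. Columns 20 thick at y +-63 carry a bridge 46 deep, 156 wide, z 150 to 176. Above it the crank turns at a fixed height.
- stop_face (a point): Middle of the back stop's face on the press bed, 45 mm behind the screw axis, where the carrier's far end must rest. Steel bar 84 mm wide, 14 tall. Axes as the press.
- crank (a joint): Crank angle in rad, growing clockwise seen from above; clockwise winds the foot down, 24 mm per turn. At 0 the arm points along the press's +x. Starts between 1.5 and 4.6, ends at 20. Arm 18 mm wide, top at z 205, hub 38 across. It is stiff: turning it freely takes a steady 8 N or so at the knob; it stays where it is left, also under load.
- knob_mid (a point): Middle of the crank's upright round wooden knob, 22 mm thick, 46 tall (z 208 to 254, this point at 231), 65 mm from the screw axis. It spins freely on its pin, so a gripper can hold it and go round in a circle without turning itself. Fingers opened to 50 mm clear the spindle at any angle. x points from the screw axis to the knob.
- spindle: Round steel spindle, 18 mm thick, on the screw axis, with stem, sprung foot and all; it sinks as the crank is wound and does not turn. Its top stands at most at z 250. Origin 250 mm below its top, on the axis. Below it hangs the foot, an aluminium disc 42 across, 10 thick.
- foot_guide (a point): Lower end of the spindle, where the foot's brass stem enters it. The stem was screwed out to an unknown length (varies by 16 mm): the disc starts 8 to 37 mm above the plaque and no reading tells how far. The foot is sprung: 90 N preload plus 2 N per mm of give. On touching, the resistance at the knob steps up by about 5 N, then grows by about 2.8 N per turn.
- carrier: Loose plywood carrier board 187 x 64 x 12 mm in the press's channel, 0.5 to 0.8 kg, with a bronze plaque 58 x 54 whose flat raised disc, 44 across, tops out 26 mm above the board's underside. Origin on the underside below the plaque's middle, 45 mm from the board's far end; axes as the press. Home: origin on the screw axis, far end at the stop. Starts 25 to 45 mm short; slides at 3 to 6 N.
- handle (a point): Point on the carrier's upright wooden handle block, 24 x 24 mm and 40 tall, near the front end of the board, 130 mm before the plaque's middle. The block's top is 12 mm above this point (77 mm over the table), the board's upper face 28 mm below it. Axes as the carrier.
- brush: Bystander: flat brush lying beside the press. Origin on its underside.
- jar: Bystander: small closed jar, 48 across, 60 tall. Origin under its middle.
- dish: Bystander: white ceramic bowl, 80 across, 30 tall. Origin under its middle.
- lid_cast: Bystander: bronze lid with a boss, 64 across, 22 tall. Origin under its middle.
- swatch: Bystander: dark wood block 70 x 45 x 18. Origin under its middle.
There are look-alikes about, which are no part of the job. Of the things that look like the carrier, the largest one is meant.

How it is judged (in metres and radians):
On the way, in this order (a step that is already met when the one before it is completed fails the run):
1. the carrier is home against the back stop (x of carrier in the frame of press between -0.003 and 0.004 m and horizontal distance between carrier and press below 0.006 m), for 0.1 s.
2. the foot is wound down onto the plaque (contact force between spindle and carrier above 60 N), for 0.1 s.
3. half a turn has been added past first touch (contact force between spindle and carrier between 109.5 and 121.5 N), for 0.2 s.
At the end, for the whole second after the job is handed in: The carrier is home (within 3 mm of the stop, origin within 6 mm of the screw axis) and the foot presses the plaque with half a turn past first touch, 0.12 turn either way (a foot force of 109.5 to 121.5 N); crank released and at rest (all of step 1 and all of step 3 and velocity of joint crank between -0.05 and 0.05 rad/s and linear speed of carrier below 0.02 m/s).
It fails at once if the plaque is overloaded: the foot is wound more than about 0.8 turn past first touch (131 N) (contact force between spindle and carrier above 131 N).
It fails at once if a bystander (brush, jar, bowl, lid, wood block) is displaced by more than 30 mm (distance of any of brush, jar, dish, lid_cast, swatch from where it was at the start of the episode above 0.03 m).
It also fails if it takes over 72 s, if anything falls off the work surface, if the arm or the gripper's body presses on something with over 40 N, if the wrist force passes 120 N, or if a joint passes its speed limit or range.

## Working session

There is one attempt and no reset: what is moved stays moved. The work goes in short steps, Python scripts to look and compute and a tool call to move; the robot and the scene stay as the last step left them, time stands still between calls to the robot, and variables do not carry over. Pictures are saved under pics/ and viewed, at most 10 in all, crops included, and the job is handed in when it is done.

Besides the shell and the picture viewer there is one more tool, called after "Request:" in YAML: its name, and indented under it one key for each argument. drive_tool: Moves the arm, as the interface text tells. Its arguments: {"type":"object","properties":{"plan":{"type":"array"}},"required":["plan"]}

```bash
mkdir -p pics
python3 - <<'E'
from rig import *
import cv2,numpy as np
s=sense(); print({k:np.round(v,3).tolist() for k,v in s.items()})
for n in ("scene","top"):
    c=read_camera(n); cv2.imwrite(f"pics/{n}0.png",c["pixels"]); print(n,np.round(c["intrinsics"],1).tolist(),c["dist_coeffs"],np.round(c["R"],3).tolist(),np.round(c["t"],1))
print(read_camera("wrist")["mount"])
E
```

```text
{'t': 0.0, 'q': [-1.28, 0.69, -0.194, 1.566, 0.157, 0.902, -0.215], 'dq': [0.001, 0.0, 0.0, 0.001, 0.001, -0.001, -0.001], 'joint_torque': [0.0, -53.962, -1.267, -15.854, 0.009, 0.01, -0.0], 'tool_pos': [158.597, 603.815, 201.987], 'tcp_rot': [0.128, 0.992, -0.001, -0.0], 'wrist_force': [0.329, -0.211, -0.808], 'ft_torque': [-0.008, -0.012, -0.018], 'grasp_force': 0.0, 'finger_gap': 0.998}
scene [[605.5, 0.0, 315.9], [0.0, 605.5, 237.0], [0.0, 0.0, 1.0]] [-0.16506212  0.          0.          0.          0.        ] [[-0.225, 0.974, -0.003], [0.848, 0.195, -0.493], [-0.48, -0.113, -0.87]] [   4.8 -388.3 1666. ]
top [[439.2, 0.0, 320.6], [0.0, 439.2, 237.5], [0.0, 0.0, 1.0]] [0.01372015 0.         0.         0.         0.        ] [[-0.011, -1.0, -0.005], [-0.976, 0.012, -0.216], [0.216, 0.003, -0.976]] [131.9 554.8 858.5]
[[ 1.91796133e-04 -9.53295589e-01 -3.02038878e-01  7.68623082e+01]
 [ 9.99999073e-01  5.89982136e-04 -1.22709836e-03  2.70606714e-01]
 [ 1.34798500e-03 -3.02038362e-01  9.53294818e-01 -1.70835820e+02]
 [ 0.00000000e+00  0.00000000e+00  0.00000000e+00  1.00000000e+00]]
```

View pics/scene0.png

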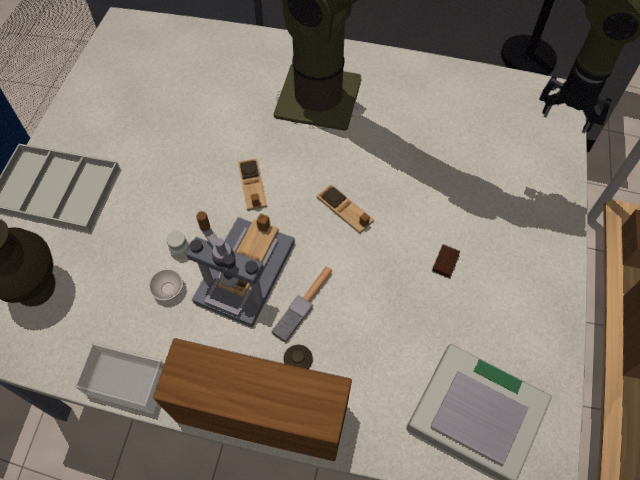

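View pics/top0.png

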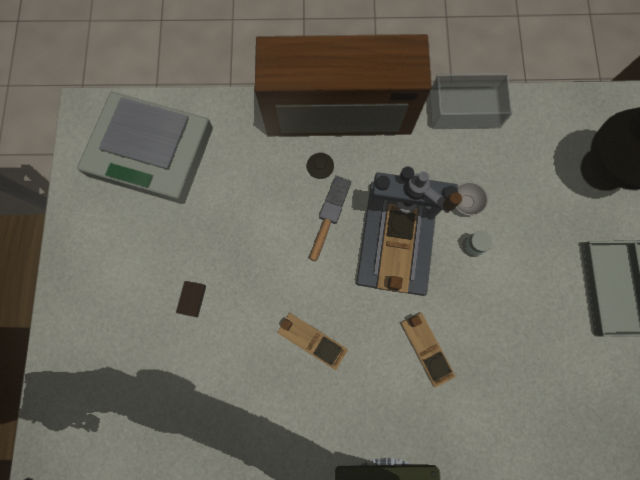

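The scene view shows the press at about (243,265) and the robot base at (318,95). In the top view, three things could be the carrier: the board in the press channel at (397,250), and smaller loose boards at (312,340) and (427,348). The one in the channel is the largest and sits between the rails, so it fits. I'll confirm it in an enlarged crop.

```bash
cat > h.py <<'E'
import numpy as np,cv2
from rig import *
from scipy.spatial.transform import Rotation as Ro
def ray(c,uv,R=None,t=None):
    R=c["R"] if R is None else R; t=c["t"] if t is None else t
    R=np.array(R);t=np.array(t).ravel()
    p=cv2.undistortPoints(np.float64([[uv]]),c["intrinsics"],np.array(c["dist_coeffs"])).ravel()
    return -R.T@t, R.T@np.r_[p,1]
def onz(c,uv,z,**k):
    o,d=ray(c,uv,**k); return o+d*(z-o[2])/d[2]
def wristRt(c,s):
    T=np.eye(4);T[:3,:3]=Ro.from_quat(s["tcp_rot"]).as_matrix();T[:3,3]=s["tool_pos"]
    C=np.linalg.inv(T@np.array(c["mount"])); return C[:3,:3],C[:3,3]
def cross(r1,r2):
    (a,d),(b,e)=r1,r2
    k=np.linalg.lstsq(np.c_[d,-e],b-a,rcond=None)[0]; p,q=a+d*k[0],b+e*k[1]
    return (p+q)/2,np.linalg.norm(p-q)
E
python3 - <<'E'
import cv2,numpy as np
t=cv2.imread("pics/top0.png")[155:305,340:490]; s=cv2.imread("pics/scene0.png")[195:335,150:310]
cv2.imwrite("pics/crop.png",np.hstack([cv2.resize(t,(400,400),interpolation=2),cv2.resize(s,(400,350),interpolation=2)[:400] if 0 else cv2.copyMakeBorder(cv2.resize(s,(400,350),interpolation=2),0,50,0,0,0)]))
E
```

```text
(no output)
```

View pics/crop.png

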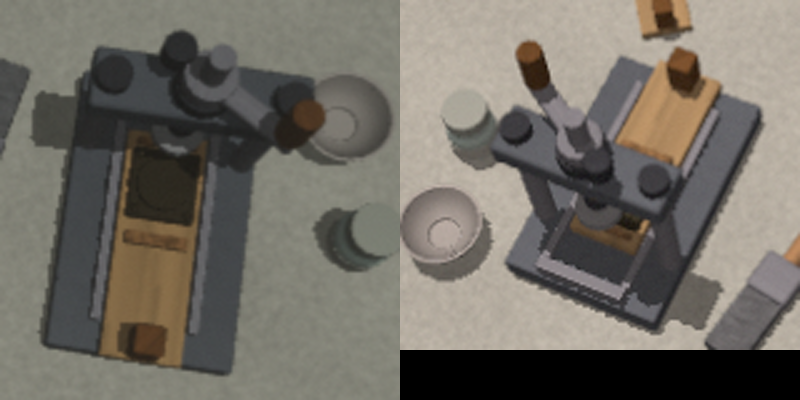

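The crop confirms the full-size carrier in the press: handle block at top (148,337), plaque at (165,185), knob at (305,112), spindle top at (223,58), all in crop pixels. Next I'll triangulate these.

Run:
```python
from h import *
T=read_camera("top");S=read_camera("scene")
tp=lambda u,v:(340+u/2.6667-.3,155+v/2.6667-.3)
sp=lambda u,v:(150+(u-400)/2.5-.3,195+v/2.5-.3)
for n,a,b in [("spindle",(223,56),(577,116)),("capL",(113,72),(655,180)),("capR",(293,97),(515,126)),("knobtop",(309,113),(529,47)),("handletop",(149,331),(684,62))]:
    p,e=cross(ray(T,tp(*a)),ray(S,sp(*b))); print(n,np.round(p),round(e,1))
A=[onz(T,tp(*a),25) for a in [(45,347),(228,373)]]; B=[onz(S,sp(*b),25) for b in [(632,58),(762,108),(655,325),(508,265)]]
print(np.round(A),np.round(B))
a=[onz(T,tp(*a),77) for a in [(149,331)]];print(np.round(a), np.round(onz(S,sp(684,62),77)))
d=A[0]-A[1];print("yaw top",np.arctan2(d[1],d[0])-np.pi/2, np.linalg.norm(d))
for i,j,o in((0,3,0),(1,2,0),(1,0,-np.pi/2),(2,3,-np.pi/2)):
    d=B[j]-B[i];print(i,j,np.arctan2(d[1],d[0])+o,np.linalg.norm(d))
s=sense();M=Ro.from_quat(s["tcp_rot"]).as_matrix();print(np.round(M,3))
```

```text
spindle [621. -50. 246.] 3.1
capL [633.  11. 186.] 1.0
capR [ 613. -113.  188.] 0.7
knobtop [ 578. -100.  260.] 0.3
handletop [465. -22.  84.] 3.5
[[460.  50.  25.]
 [438. -94.  25.]] [[ 438.  -84.   25.]
 [ 463.   51.   25.]
 [ 694.   12.   25.]
 [ 670. -131.   25.]]
[[466. -25.  77.]] [461. -22.  77.]
yaw top -0.15255239296682888 145.9488150433423
0 3 -0.20225208301042588 236.9985095247158
1 2 -0.16477233183756973 234.38929879033105
1 0 -3.3282991046586625 136.9626518416149
2 3 -3.310213417523883 145.81135186618576
[[-0.967  0.254 -0.   ]
 [ 0.254  0.967 -0.001]
 [-0.    -0.001 -1.   ]]
```

Press axis is at about (622,-51) with yaw about -0.16 rad. The carrier is about 29 mm short, and the crank is at about 2.14 rad with a radius of 66 mm. These agree with the given ranges. I'll push the handle block with closed fingers, starting with the move in front of the press.

Request:
drive_tool:
  plan:
    - [[0, 0, 0], [0, 0, -0.93], 255]
    - [[-1, -1, 0], [0, 0, 0], 255]
    - [[-1, -1, 0], [0, 0, 0], 255]
    - [[-1, -1, 0], [0, 0, 0], 255]
    - [[-1, -1, 0], [0, 0, 0], 255]
    - [[-1, -1, 0], [0, 0, 0], 255]
    - [[-1, -1, 0], [0, 0, 0], 255]
    - [[-1, -1, 0], [0, 0, 0], 255]
    - [[-1, -1, 0], [0, 0, 0], 255]
    - [[-1, -1, 0], [0, 0, 0], 255]
    - [[-0.28, -1, 0], [0, 0, 0], 255]
    - [[-0.28, -1, 0], [0, 0, 0], 255]
    - [[-0.28, -1, 0], [0, 0, 0], 255]
    - [[-0.28, -1, 0], [0, 0, 0], 255]
    - [[-0.28, -1, 0], [0, 0, 0], 255]
    - [[-0.28, -1, 0], [0, 0, 0], 255]
    - [[-0.28, -1, 0], [0, 0, 0], 255]
    - [[-0.28, -1, 0], [0, 0, 0], 255]
    - [[-0.28, -1, 0], [0, 0, 0], 255]
    - [[-0.28, -1, 0], [0, 0, 0], 255]

```text
t: 2.25
tool_pos: [417.9, -15.7, 202.9]
tcp_rot: [0.08, 0.997, 0.0, 0.0]
wrist_force: [0.2, -0.5, 0.2]
finger_gap: -0.004
grasp_force: 0.0
```

Run:
```python
from h import *
s=sense();c=read_camera("wrist");cv2.imwrite("pics/w1.png",c["pixels"])
print(s["tool_pos"],s["t"])
```

```text
[417.93840524 -15.68073244 202.89651269] 2.25
```

View pics/w1.png

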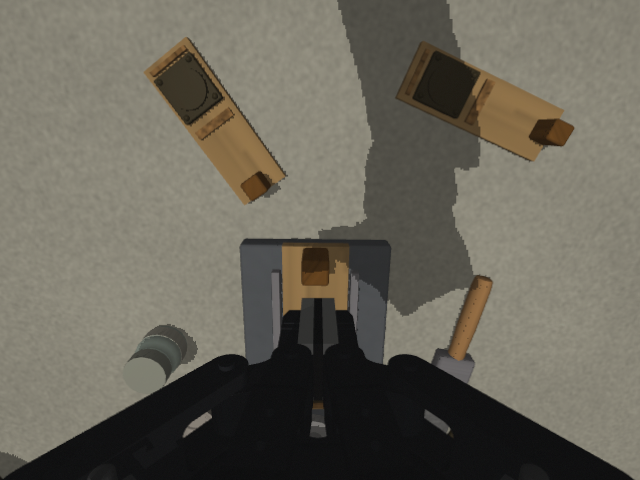

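Run:
```python
from h import *
s=sense();c=read_camera("wrist");R,t=wristRt(c,s)
im=c["pixels"]; print(im[236:296:3,315].tolist())
xh=np.r_[np.cos(.16),-np.sin(.16)];yh=np.r_[-xh[1],xh[0]];A=np.r_[622,-51]
for n,uv,z in[("blkback",(315,286),77),("blkfrontbot",(315,248),37),("bedL",(390,240),25),("bedR",(241,240),25)]:
    p=onz(c,uv,z,R=R,t=t); print(n,np.round(p,1),"press",np.round([(p[:2]-A)@xh,(p[:2]-A)@yh],1))
p=s["tool_pos"][:2]-A;print(p@xh,p@yh)
```

```text
[[113, 126, 129], [38, 38, 37], [34, 48, 57], [36, 53, 66], [18, 30, 43], [17, 31, 43], [17, 31, 44], [16, 30, 44], [18, 36, 52], [17, 37, 54], [17, 35, 52], [18, 36, 53], [24, 46, 69], [29, 59, 89], [28, 59, 87], [30, 63, 95], [38, 68, 95], [66, 104, 130], [66, 103, 129], [66, 103, 129]]
blkback [470.4 -33.7  77. ] press [-152.4   -7. ]
blkfrontbot [449.3 -30.5  37. ] press [-173.8   -7.3]
bedL [457.   41.9  25. ] press [-177.7   65.4]
bedR [ 433.1 -101.    25. ] press [-178.5  -79.5]
-206.22259861292935 -3.7133052898464984
```

The wrist view shows the handle block at (315,265), in line with the closed fingers at (317,300), so I'm lined up to within about 3 mm. Now I'll descend and start the push.

Request:
drive_tool:
  plan:
    - [[0, -0.08, 0.95], [0, 0, 0], 255]
    - [[0, 0, 0.95], [0, 0, 0], 255]
    - [[0, 0, 0.95], [0, 0, 0], 255]
    - [[0, 0, 0.95], [0, 0, 0], 255]
    - [[0, 0, 0.92], [0, 0, 0], 255]
    - [[0, 0, 0], [0, 0, 0], 255]
    - [[-0.3, 0, 0], [0, 0, 0], 255]
    - [[-0.3, 0, 0], [0, 0, 0], 255]
    - [[-0.3, 0, 0], [0, 0, 0], 255]
    - [[-0.25, 0, 0], [0, 0, 0], 255]
    - [[-0.2, 0, 0], [0, 0, 0], 255]
    - [[0, 0, 0], [0, 0, 0], 255]

```text
t: 3.55
tool_pos: [458.9, -23.5, 61.5]
tcp_rot: [0.08, 0.997, 0.0, 0.001]
wrist_force: [-0.5, 0.1, 1.0]
finger_gap: -0.004
grasp_force: 0.0
```

Request:
drive_tool:
  plan:
    - [[-0.1, 0, 0], [0, 0, 0], 255]
    - [[-0.1, 0, 0], [0, 0, 0], 255]
    - [[-0.05, 0, 0], [0, 0, 0], 255]

```text
t: 3.85
tool_pos: [464.9, -24.4, 61.1]
tcp_rot: [0.08, 0.997, 0.0, -0.0]
wrist_force: [1.1, 0.0, 0.2]
finger_gap: -0.003
grasp_force: 0.0
```

Run:
```python
from h import *
s=sense();c=read_camera("wrist");p=c["pixels"];t=read_camera("top")["pixels"][155:305,340:490]
cv2.imwrite("pics/w2.png",np.hstack([cv2.resize(p[180:480,140:500],(400,333)),cv2.resize(t,(333,333),interpolation=2)]))
```

```text
(no output)
```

View pics/w2.png

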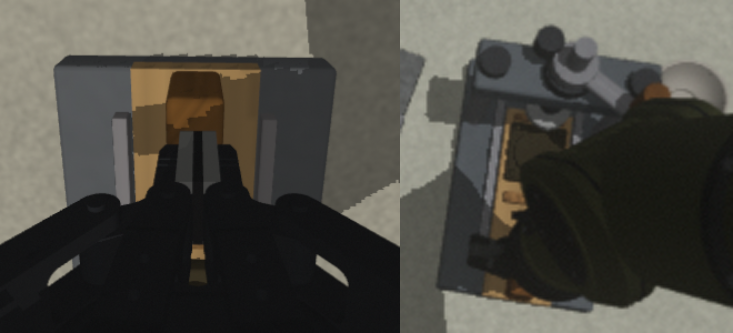

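Run:
```python
from h import *
s=sense();c=read_camera("wrist");R,t=wristRt(c,s);print(s["wrist_force"],s["tool_pos"],s["q"])
M=np.linalg.inv(np.array(c["mount"]))
for p in [(11,0,11),(-11,0,11),(0,0,0),(11,0,-8),(11,0,-30)]:
    q=M[:3,:3]@p+M[:3,3]; print(p,cv2.projectPoints(np.float64([q]),np.zeros(3),np.zeros(3),c["intrinsics"],np.array(c["dist_coeffs"]))[0].ravel())
A=np.r_[622,-51];xh=np.r_[np.cos(.16),-np.sin(.16)];yh=np.r_[-xh[1],xh[0]]
for uv,z in[((315,295),77),((315,268),77),((315,245),37),((315,239),25)]:
    p=onz(c,uv,z,R=R,t=t);print(uv,z,(p[:2]-A)@xh,(p[:2]-A)@yh)
```

```text
[-0.13589298  0.00332358  0.57431377] [464.92600231 -24.36281031  61.12160796] [ 0.04801407  0.75064329 -0.15231916  2.15526414  0.41011253  0.26230644
  0.95016652]
(11, 0, 11) [317.65365632 260.47705408]
(-11, 0, 11) [317.64542144 299.2321528 ]
(0, 0, 0) [317.62095677 288.82769075]
(11, 0, -8) [317.60176412 274.30728368]
(11, 0, -30) [317.52643194 294.3853541 ]
(315, 295) 77 -163.40392056814656 0.09968090447152222
(315, 268) 77 -176.50123166982385 0.11619414313528435
(315, 245) 37 -174.5471532939221 -0.20318634895351956
(315, 239) 25 -174.38745385976094 -0.29844598869104116
```

Run:
```python
from h import *
c=read_camera("scene");p=c["pixels"][150:330,160:360];s=sense();R=Ro.from_quat(s["tcp_rot"]).as_matrix()
for q in [(0,0,11),(0,0,0),(0,0,-40)]:
    X=R@q+s["tool_pos"]; print(q,cv2.projectPoints(np.float64([X]),cv2.Rodrigues(np.array(c["R"]))[0],np.array(c["t"]),c["intrinsics"],np.array(c["dist_coeffs"]))[0].ravel()-[160,150])
cv2.imwrite("pics/s2.png",cv2.resize(p,None,fx=3.3,fy=3.3,interpolation=2))
```

```text
(0, 0, 11) [102.55764808  76.72577228]
(0, 0, 0) [102.17933914  74.30354651]
(0, 0, -40) [100.76167905  65.21049284]
```

View pics/s2.png

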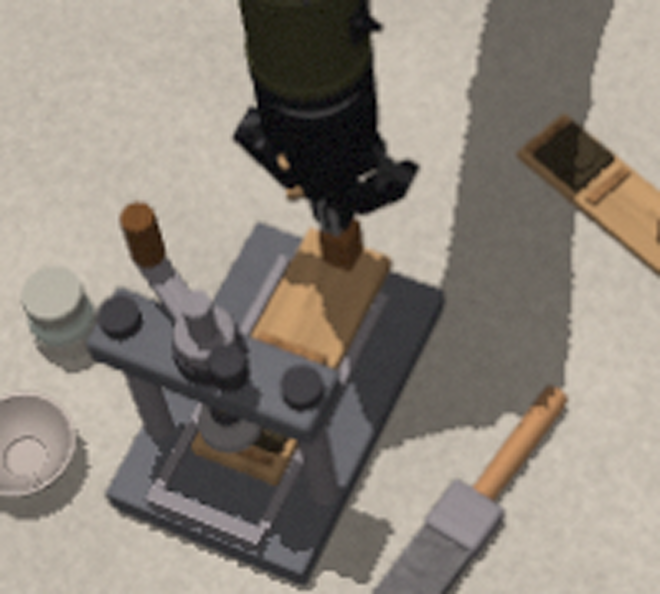

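The scene crop shows the fingertips at about (340,225), above the block top at (342,225–265). The shut tips stand higher than the nominal figure, so they passed over the block. I'll back off, go lower and push again.

Request:
drive_tool:
  plan:
    - [[0.5, 0, 0], [0, 0, 0], 255]
    - [[0.5, 0, 0], [0, 0, 0], 255]
    - [[0.5, 0, 0], [0, 0, 0], 255]
    - [[0.3, 0, 0], [0, 0, 0], 255]
    - [[0, 0, 0.4], [0, 0, 0], 255]
    - [[0, 0, 0.37], [0, 0, 0], 255]
    - [[0, 0, 0], [0, 0, 0], 255]
    - [[-0.3, 0, 0], [0, 0, 0], 255]
    - [[-0.3, 0, 0], [0, 0, 0], 255]
    - [[-0.3, 0, 0], [0, 0, 0], 255]
    - [[-0.2, 0, 0], [0, 0, 0], 255]

```text
t: 5.15
tool_pos: [443.6, -21.5, 38.9]
tcp_rot: [0.08, 0.997, -0.0, -0.002]
wrist_force: [-6.0, -0.1, 3.0]
finger_gap: 0.002
grasp_force: 2.6
```

Request:
drive_tool:
  plan:
    - [[-0.1, 0, 0], [0, 0, 0], 255]
    - [[-0.1, 0, 0], [0, 0, 0], 255]
    - [[-0.1, 0, 0], [0, 0, 0], 255]

```text
t: 5.45
tool_pos: [451.6, -22.8, 38.7]
tcp_rot: [0.08, 0.997, -0.0, -0.002]
wrist_force: [-5.1, 0.5, 3.9]
finger_gap: -0.003
grasp_force: 2.6
```

Sliding at about 5–6 N. I'll keep going, then creep to the stop.

Request:
drive_tool:
  plan:
    - [[-0.15, 0, 0], [0, 0, 0], 255]
    - [[-0.15, 0, 0], [0, 0, 0], 255]
    - [[-0.1, 0, 0], [0, 0, 0], 255]
    - [[-0.1, 0, 0], [0, 0, 0], 255]

```text
t: 5.85
tool_pos: [467.2, -25.0, 38.6]
tcp_rot: [0.08, 0.997, -0.0, -0.002]
wrist_force: [-4.8, 1.0, 4.0]
finger_gap: 0.004
grasp_force: 2.5
```

Request:
drive_tool:
  plan:
    - [[-0.07, 0, 0], [0, 0, 0], 255]
    - [[-0.07, 0, 0], [0, 0, 0], 255]

```text
t: 6.05
tool_pos: [472.0, -25.6, 38.6]
tcp_rot: [0.08, 0.997, -0.0, -0.001]
wrist_force: [-5.7, 0.3, 3.2]
finger_gap: 0.002
grasp_force: 2.4
```

Request:
drive_tool:
  plan:
    - [[-0.07, 0, 0], [0, 0, 0], 255]
    - [[-0.07, 0, 0], [0, 0, 0], 255]

```text
t: 6.25
tool_pos: [472.1, -25.8, 38.4]
tcp_rot: [0.079, 0.997, -0.001, -0.005]
wrist_force: [-13.4, 4.2, 9.5]
finger_gap: 0.003
grasp_force: 7.1
```

Request:
drive_tool:
  plan:
    - [[-0.07, 0, 0], [0, 0, 0], 255]
    - [[0, 0, 0], [0, 0, 0], 255]
    - [[0.3, 0, 0], [0, 0, 0], 255]
    - [[0.3, 0, 0], [0, 0, 0], 255]
    - [[0, 0, -0.97], [0, 0, 0], 105]
    - [[0, 0, -0.97], [0, 0, 0], 105]
    - [[0, 0, -0.97], [0, 0, 0], 105]
    - [[0, 0, -0.97], [0, 0, 0], 105]
    - [[0, 0, -0.97], [0, 0, 0], 105]
    - [[0, 0, -0.97], [0, 0, 0], 105]
    - [[0, 0, -0.97], [0, 0, 0], 105]
    - [[0, 0, -0.97], [0, 0, 0], 105]
    - [[0, 0, -0.97], [0, 0, 0], 105]
    - [[0, 0, -0.97], [0, 0, 0], 105]

```text
t: 7.65
tool_pos: [462.6, -24.0, 331.4]
tcp_rot: [0.08, 0.997, 0.0, 0.001]
wrist_force: [0.7, -0.3, -1.0]
finger_gap: 0.586
grasp_force: 0.0
```

Request:
drive_tool:
  plan:
    - [[-0.84, -0.11, 0], [0, 0, 0], 105]
    - [[-0.84, -0.11, 0], [0, 0, 0], 105]
    - [[-0.84, -0.11, 0], [0, 0, 0], 105]
    - [[-0.84, -0.11, 0], [0, 0, 0], 105]
    - [[-0.84, -0.11, 0], [0, 0, 0], 105]
    - [[-0.84, -0.11, 0], [0, 0, 0], 105]
    - [[-0.84, -0.11, 0], [0, 0, 0], 105]
    - [[-0.84, -0.11, 0], [0, 0, 0], 105]
    - [[0, 0, 0], [0, 0, 0], 105]
    - [[0, 0, 0], [0, 0, 0], 105]

```text
t: 8.65
tool_pos: [656.7, -81.9, 329.0]
tcp_rot: [0.08, 0.997, 0.0, -0.0]
wrist_force: [0.5, -0.2, 0.9]
finger_gap: 0.586
grasp_force: 0.0
```

Run:
```python
from h import *
s=sense();print(s["tool_pos"],s["finger_gap"],s["wrist_force"])
c=read_camera("wrist");cv2.imwrite("pics/w3.png",c["pixels"])
```

```text
[656.74069279 -81.91987834 329.03923398] 0.5862333453903786 [ 0.45451814 -0.20425277  0.89281113]
```

View pics/w3.png

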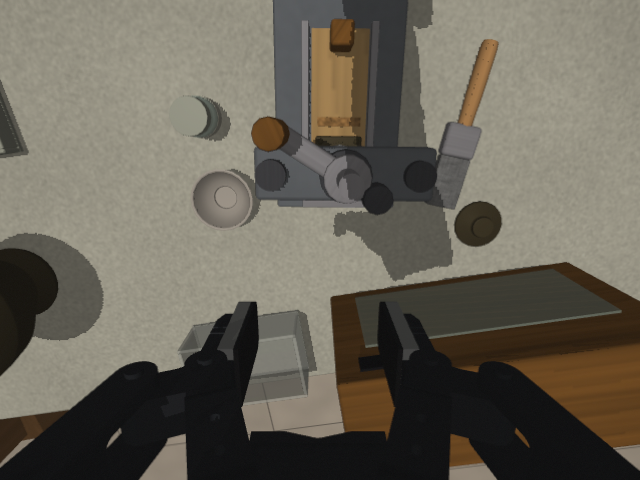

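The wrist view shows the knob top at (270,132), the spindle top at (347,179), the bridge caps at (272,175) and (420,176), and finger inner edges at (258,303) and (380,303).

Run:
```python
from h import *
s=sense();c=read_camera("wrist");R,t=wristRt(c,s);im=c["pixels"];print(c["intrinsics"][0])
h=cv2.cvtColor(im,cv2.COLOR_BGR2HSV);m=cv2.inRange(h,(5,130,85),(20,255,255));m[:100]=0;m[170:]=0;m[:,:240]=0;m[:,300:]=0
n,l,st,ce=cv2.connectedComponentsWithStats(m);i=1+st[1:,4].argmax();print(st[i],ce[i])
g=im[160:200,325:370].mean(2).astype(int);
cir=cv2.HoughCircles(cv2.cvtColor(im,6)[140:210,310:390],3,1,5,param1=60,param2=10,minRadius=9,maxRadius=16);print(None if cir is None else (cir[0][:5]+[310,140,0]))
P={}
for n,uv,z in[("knob",ce[i],254),("spin",(347,179),248),("capA",(272,175),187),("capB",(420,176),187),("blk",(342,25),77)]:
    P[n]=onz(c,uv,z,R=R,t=t);print(n,np.round(P[n],1))
print("capmid",(P["capA"]+P["capB"])/2,"r",np.linalg.norm((P["knob"]-P["spin"])[:2]),"r2",np.linalg.norm((P["knob"]-(P["capA"]+P["capB"])/2)[:2]),np.linalg.norm(P["capA"]-P["capB"]))
d=P["capB"]-P["capA"];print("yaw",np.arctan2(d[1],d[0])-np.pi/2)
K=c["intrinsics"][0][0];D=K*50/122;print("tip depth",D,"tool z", (np.array(c["mount"])@np.r_[(319-320)/K*D,(303-240)/K*D,D,1]))
```

```text
[374.07080677   0.         317.64263243]
[252 119  31  32 798] [266.97744361 134.50501253]
[[347.5        180.5         11.60000038]
 [351.5        187.5         13.19999981]
 [336.5        189.5         13.        ]
 [339.5        161.5          9.60000038]
 [357.5        171.5         14.19999981]]
knob [ 579.8 -101.8  254. ]
spin [616.3 -55.4 248. ]
capA [ 611.8 -113.   187. ]
capB [632.1   8.  187. ]
blk [488.6 -30.4  77. ]
capmid [621.96768519 -52.50954253 187.        ] r 59.03640955076262 r2 64.88646483140467 122.67489618531708
yaw -0.16595028640399456
tip depth 153.30770769119871 tool z [  5.93764215  -0.35784886 -32.47814329   1.        ]
```

Request:
drive_tool:
  plan:
    - [[0.8, -0.35, 0], [0, 0, 0], 105]
    - [[0.8, -0.35, 0], [0, 0, 0], 105]
    - [[0.82, -0.36, 0], [0, 0, 0], 105]
    - [[0, 0, 0.9], [0, 0, 0], 105]
    - [[0, 0, 0.9], [0, 0, 0], 105]
    - [[0, 0, 0.9], [0, 0, 0], 105]
    - [[0, 0, 0.9], [0, 0, 0], 105]
    - [[0, 0, 0.2], [0, 0, 0], 105]
    - [[0, 0, 0], [0, 0, 0], 105]

```text
t: 9.65
tool_pos: [578.6, -101.5, 215.5]
tcp_rot: [0.079, 0.997, -0.0, -0.001]
wrist_force: [-0.5, 0.0, 0.4]
finger_gap: 0.595
grasp_force: 0.0
```

Request:
drive_tool:
  plan:
    - [[0, 0, 0.3], [0, 0, 0], 105]
    - [[0, 0, 0.3], [0, 0, 0], 105]
    - [[0, 0, 0.3], [0, 0, 0], 105]
    - [[0, 0, 0], [0, 0, 0], 105]

```text
t: 10.05
tool_pos: [578.3, -101.7, 187.3]
tcp_rot: [0.08, 0.997, -0.0, -0.002]
wrist_force: [0.1, 0.2, -0.0]
finger_gap: 0.589
grasp_force: 0.0
```

Run:
```python
from h import *
w=read_camera("wrist")["pixels"];t=read_camera("scene")["pixels"][150:330,160:360]
cv2.imwrite("pics/w4.png",np.hstack([cv2.resize(w,(400,300)),cv2.resize(t,(333,300),interpolation=2)]))
```

```text
(no output)
```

View pics/w4.png

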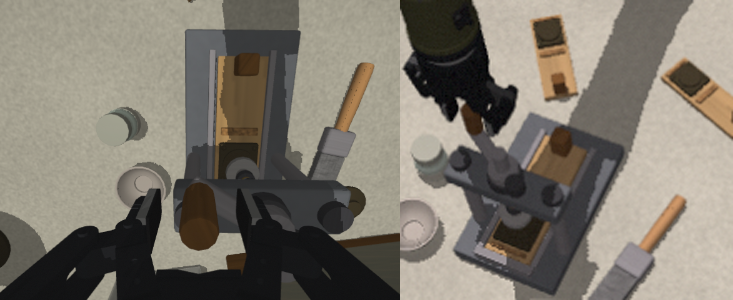

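The wrist half shows the knob at (197,215) centred between the fingertips at (150,195) and (240,195). In the scene half, the board's handle has moved in and the plaque sits under the foot. Now I'll grip the knob.

Request:
drive_tool:
  plan:
    - [[0, 0, 0], [0, 0, 0], 255]
    - [[0, 0, 0], [0, 0, 0], 255]
    - [[0, 0, 0], [0, 0, 0], 255]
    - [[0, 0, 0], [0, 0, 0], 255]
    - [[0, 0, 0], [0, 0, 0], 255]
    - [[0, 0, 0], [0, 0, 0], 255]

```text
t: 10.75
tool_pos: [579.6, -101.7, 189.0]
tcp_rot: [0.08, 0.997, -0.0, -0.0]
wrist_force: [-1.1, 0.1, 5.5]
finger_gap: 0.243
grasp_force: 58.6
```

```bash
cat > arc.py <<'E'
from h import *
import sys
# tangential/radial force, crank angle; arc.py deg n : tool-axis shifts for n rows clockwise about A
A=np.r_[622.,-52.];yaw=-.163;r=65
s=sense();p=s["tool_pos"][:2]-A;f=s["wrist_force"][:2];a=np.arctan2(p[1],p[0]);u=p/np.linalg.norm(p);tg=np.r_[u[1],-u[0]]
print("t",round(s["t"],2),"ang",round(np.rad2deg((yaw-a)%(2*np.pi)),1),"r",np.linalg.norm(p).round(1),"Fresist",(-f@tg).round(2),"Frad",(f@u).round(2),"gap",s["finger_gap"],np.round(s["wrist_force"],1))
if len(sys.argv)>2:
    a0=float(sys.argv[3]) if len(sys.argv)>3 else None
    a=a if a0 is None else yaw-np.deg2rad(a0)
    R=Ro.from_quat(s["tcp_rot"]).as_matrix()[:2,:2]
    th=a-np.deg2rad(np.linspace(0,float(sys.argv[1]),int(sys.argv[2])+1));P=r*np.c_[np.cos(th),np.sin(th)]
    print(np.round(np.diff(P,axis=0)@R/30,2).tolist())
E
python3 arc.py 40 8
```

```text
t 10.75 ang 121.1 r 65.3 Fresist -0.92 Frad 0.6 gap 0.24267231188207508 [-1.1  0.1  5.5]
[[0.16, 0.11], [0.15, 0.12], [0.14, 0.13], [0.12, 0.14], [0.11, 0.15], [0.1, 0.16], [0.08, 0.17], [0.07, 0.18]]
```

Knob held: gap is about 21 mm and the crank is at about 121°. Next is the first arc, clockwise.

Request:
drive_tool:
  plan:
    - [[0.16, 0.11, 0], [0, 0, 0], 255]
    - [[0.15, 0.12, 0], [0, 0, 0], 255]
    - [[0.14, 0.13, 0], [0, 0, 0], 255]
    - [[0.12, 0.14, 0], [0, 0, 0], 255]
    - [[0.11, 0.15, 0], [0, 0, 0], 255]
    - [[0.1, 0.16, 0], [0, 0, 0], 255]
    - [[0.08, 0.17, 0], [0, 0, 0], 255]
    - [[0.07, 0.18, 0], [0, 0, 0], 255]

```text
t: 11.55
tool_pos: [559.1, -66.7, 189.0]
tcp_rot: [0.081, 0.997, -0.002, 0.002]
wrist_force: [3.7, -6.5, 1.8]
finger_gap: 0.244
grasp_force: 58.8
```

```bash
python3 arc.py 60 12 161
```

```text
t 11.55 ang 157.5 r 64.6 Fresist 7.21 Frad -2.13 gap 0.24386272463074435 [ 3.7 -6.5  1.8]
[[0.05, 0.18], [0.04, 0.19], [0.02, 0.19], [0.0, 0.19], [-0.01, 0.19], [-0.03, 0.19], [-0.04, 0.18], [-0.06, 0.18], [-0.08, 0.17], [-0.09, 0.17], [-0.1, 0.16], [-0.12, 0.15]]
```

Request:
drive_tool:
  plan:
    - [[0.05, 0.18, 0], [0, 0, 0], 255]
    - [[0.04, 0.19, 0], [0, 0, 0], 255]
    - [[0.02, 0.19, 0], [0, 0, 0], 255]
    - [[0, 0.19, 0], [0, 0, 0], 255]
    - [[-0.01, 0.19, 0], [0, 0, 0], 255]
    - [[-0.03, 0.19, 0], [0, 0, 0], 255]
    - [[-0.04, 0.18, 0], [0, 0, 0], 255]
    - [[-0.06, 0.18, 0], [0, 0, 0], 255]
    - [[-0.08, 0.17, 0], [0, 0, 0], 255]
    - [[-0.09, 0.17, 0], [0, 0, 0], 255]
    - [[-0.1, 0.16, 0], [0, 0, 0], 255]
    - [[-0.12, 0.15, 0], [0, 0, 0], 255]

```text
t: 12.75
tool_pos: [578.4, -5.4, 188.9]
tcp_rot: [0.081, 0.997, -0.003, -0.002]
wrist_force: [-5.0, -6.5, 10.1]
finger_gap: 0.24
grasp_force: 59.7
```

```bash
python3 arc.py 140 28 221
```

```text
t 12.75 ang 217.6 r 63.9 Fresist 8.07 Frad -1.33 gap 0.24046732602407042 [-5.  -6.5 10.1]
[[-0.13, 0.14], [-0.14, 0.13], [-0.15, 0.11], [-0.16, 0.1], [-0.17, 0.08], [-0.18, 0.07], [-0.18, 0.05], [-0.19, 0.04], [-0.19, 0.02], [-0.19, 0.0], [-0.19, -0.01], [-0.19, -0.03], [-0.18, -0.04], [-0.18, -0.06], [-0.17, -0.08], [-0.17, -0.09], [-0.16, -0.1], [-0.15, -0.12], [-0.14, -0.13], [-0.13, -0.14], [-0.11, -0.15], [-0.1, -0.16], [-0.08, -0.17], [-0.07, -0.18], [-0.05, -0.18], [-0.04, -0.19], [-0.02, -0.19], [-0.0, -0.19]]
```

Request:
drive_tool:
  plan:
    - [[-0.13, 0.14, 0], [0, 0, 0], 255]
    - [[-0.14, 0.13, 0], [0, 0, 0], 255]
    - [[-0.15, 0.11, 0], [0, 0, 0], 255]
    - [[-0.16, 0.1, 0], [0, 0, 0], 255]
    - [[-0.17, 0.08, 0], [0, 0, 0], 255]
    - [[-0.18, 0.07, 0], [0, 0, 0], 255]

```text
t: 13.35
tool_pos: [608.0, 10.4, 189.0]
tcp_rot: [0.08, 0.997, -0.002, -0.003]
wrist_force: [-6.6, -4.5, 11.0]
finger_gap: 0.244
grasp_force: 59.7
```

Request:
drive_tool:
  plan:
    - [[-0.18, 0.05, 0], [0, 0, 0], 255]
    - [[-0.19, 0.04, 0], [0, 0, 0], 255]
    - [[-0.19, 0.02, 0], [0, 0, 0], 255]
    - [[-0.19, 0, 0], [0, 0, 0], 255]
    - [[-0.19, -0.01, 0], [0, 0, 0], 255]
    - [[-0.19, -0.03, 0], [0, 0, 0], 255]

```text
t: 13.95
tool_pos: [641.3, 9.2, 189.0]
tcp_rot: [0.08, 0.997, -0.001, -0.003]
wrist_force: [-8.9, -0.6, 12.0]
finger_gap: 0.239
grasp_force: 59.7
```

Request:
drive_tool:
  plan:
    - [[-0.18, -0.04, 0], [0, 0, 0], 255]
    - [[-0.18, -0.06, 0], [0, 0, 0], 255]
    - [[-0.17, -0.08, 0], [0, 0, 0], 255]
    - [[-0.17, -0.09, 0], [0, 0, 0], 255]
    - [[-0.16, -0.1, 0], [0, 0, 0], 255]
    - [[-0.15, -0.12, 0], [0, 0, 0], 255]

```text
t: 14.55
tool_pos: [669.0, -7.5, 189.0]
tcp_rot: [0.079, 0.997, 0.001, -0.003]
wrist_force: [-8.4, 2.8, 10.4]
finger_gap: 0.241
grasp_force: 59.6
```

```bash
python3 arc.py 180 36 311
```

```text
t 14.55 ang 307.2 r 64.7 Fresist 7.83 Frad -4.19 gap 0.24144360651869387 [-8.4  2.8 10.4]
[[-0.14, -0.13], [-0.12, -0.14], [-0.11, -0.15], [-0.1, -0.16], [-0.08, -0.17], [-0.07, -0.18], [-0.05, -0.18], [-0.04, -0.19], [-0.02, -0.19], [-0.0, -0.19], [0.01, -0.19], [0.03, -0.19], [0.05, -0.18], [0.06, -0.18], [0.08, -0.17], [0.09, -0.17], [0.11, -0.16], [0.12, -0.15], [0.13, -0.14], [0.14, -0.12], [0.15, -0.11], [0.16, -0.1], [0.17, -0.08], [0.18, -0.07], [0.18, -0.05], [0.19, -0.04], [0.19, -0.02], [0.19, -0.0], [0.19, 0.01], [0.19, 0.03], [0.18, 0.05], [0.18, 0.06], [0.17, 0.08], [0.17, 0.09], [0.16, 0.11], [0.15, 0.12]]
```

Still free, at about 8 N. Continuing.

Request:
drive_tool:
  plan:
    - [[-0.14, -0.13, 0], [0, 0, 0], 255]
    - [[-0.12, -0.14, 0], [0, 0, 0], 255]
    - [[-0.11, -0.15, 0], [0, 0, 0], 255]
    - [[-0.1, -0.16, 0], [0, 0, 0], 255]
    - [[-0.08, -0.17, 0], [0, 0, 0], 255]
    - [[-0.07, -0.18, 0], [0, 0, 0], 255]

```text
t: 15.15
tool_pos: [685.0, -34.6, 189.1]
tcp_rot: [0.078, 0.997, 0.004, -0.001]
wrist_force: [-3.7, 6.2, 7.0]
finger_gap: 0.24
grasp_force: 59.3
```

Request:
drive_tool:
  plan:
    - [[-0.05, -0.18, 0], [0, 0, 0], 255]
    - [[-0.04, -0.19, 0], [0, 0, 0], 255]
    - [[-0.02, -0.19, 0], [0, 0, 0], 255]
    - [[0, -0.19, 0], [0, 0, 0], 255]
    - [[0.01, -0.19, 0], [0, 0, 0], 255]
    - [[0.03, -0.19, 0], [0, 0, 0], 255]

```text
t: 15.75
tool_pos: [685.8, -68.5, 189.2]
tcp_rot: [0.078, 0.997, 0.004, 0.003]
wrist_force: [6.9, 6.6, 0.0]
finger_gap: 0.246
grasp_force: 58.8
```

Request:
drive_tool:
  plan:
    - [[0.05, -0.18, 0], [0, 0, 0], 255]
    - [[0.06, -0.18, 0], [0, 0, 0], 255]
    - [[0.08, -0.17, 0], [0, 0, 0], 255]
    - [[0.09, -0.17, 0], [0, 0, 0], 255]
    - [[0.11, -0.16, 0], [0, 0, 0], 255]
    - [[0.12, -0.15, 0], [0, 0, 0], 255]

```text
t: 16.35
tool_pos: [667.4, -100.2, 189.2]
tcp_rot: [0.079, 0.997, 0.002, 0.005]
wrist_force: [9.9, 1.1, -1.6]
finger_gap: 0.245
grasp_force: 58.7
```

```bash
python3 arc.py
```

```text
t 16.35 ang 37.3 r 66.2 Fresist 7.94 Frad 5.97 gap 0.24454463832674309 [ 9.9  1.1 -1.6]
```

Request:
drive_tool:
  plan:
    - [[0.13, -0.14, 0], [0, 0, 0], 255]
    - [[0.14, -0.12, 0], [0, 0, 0], 255]
    - [[0.15, -0.11, 0], [0, 0, 0], 255]
    - [[0.16, -0.1, 0], [0, 0, 0], 255]
    - [[0.17, -0.08, 0], [0, 0, 0], 255]
    - [[0.18, -0.07, 0], [0, 0, 0], 255]

```text
t: 16.95
tool_pos: [636.2, -116.5, 189.1]
tcp_rot: [0.08, 0.997, 0.0, 0.004]
wrist_force: [8.2, -3.0, -2.6]
finger_gap: 0.24
grasp_force: 58.7
```

```bash
python3 arc.py
```

```text
t 16.95 ang 68.2 r 66.1 Fresist 7.38 Frad 4.71 gap 0.23990923811579945 [ 8.2 -3.  -2.6]
```

Request:
drive_tool:
  plan:
    - [[0.18, -0.05, 0], [0, 0, 0], 255]
    - [[0.19, -0.04, 0], [0, 0, 0], 255]
    - [[0.19, -0.02, 0], [0, 0, 0], 255]
    - [[0.19, 0, 0], [0, 0, 0], 255]
    - [[0.19, 0.01, 0], [0, 0, 0], 255]
    - [[0.19, 0.03, 0], [0, 0, 0], 255]

```text
t: 17.55
tool_pos: [601.6, -114.5, 189.1]
tcp_rot: [0.08, 0.997, -0.001, 0.003]
wrist_force: [7.2, -3.5, -0.1]
finger_gap: 0.241
grasp_force: 58.8
```

```bash
python3 arc.py
```

```text
t 17.55 ang 98.7 r 65.7 Fresist 7.96 Frad 1.06 gap 0.2406046638606902 [ 7.2 -3.5 -0.1]
```

Request:
drive_tool:
  plan:
    - [[0.18, 0.05, 0], [0, 0, 0], 255]
    - [[0.18, 0.06, 0], [0, 0, 0], 255]
    - [[0.17, 0.08, 0], [0, 0, 0], 255]
    - [[0.17, 0.09, 0], [0, 0, 0], 255]
    - [[0.16, 0.11, 0], [0, 0, 0], 255]
    - [[0.15, 0.12, 0], [0, 0, 0], 255]

```text
t: 18.15
tool_pos: [573.4, -95.4, 189.1]
tcp_rot: [0.081, 0.997, -0.001, 0.003]
wrist_force: [6.6, -5.9, 0.2]
finger_gap: 0.244
grasp_force: 59.0
```

```bash
python3 arc.py 180 36 131
```

```text
t 18.15 ang 128.9 r 65.1 Fresist 8.78 Frad -0.99 gap 0.24416033541166374 [ 6.6 -5.9  0.2]
[[0.14, 0.13], [0.13, 0.14], [0.11, 0.15], [0.1, 0.16], [0.08, 0.17], [0.07, 0.18], [0.05, 0.18], [0.04, 0.19], [0.02, 0.19], [0.0, 0.19], [-0.01, 0.19], [-0.03, 0.19], [-0.04, 0.18], [-0.06, 0.18], [-0.08, 0.17], [-0.09, 0.17], [-0.1, 0.16], [-0.12, 0.15], [-0.13, 0.14], [-0.14, 0.13], [-0.15, 0.11], [-0.16, 0.1], [-0.17, 0.08], [-0.18, 0.07], [-0.18, 0.05], [-0.19, 0.04], [-0.19, 0.02], [-0.19, 0.0], [-0.19, -0.01], [-0.19, -0.03], [-0.18, -0.04], [-0.18, -0.06], [-0.17, -0.08], [-0.17, -0.09], [-0.16, -0.1], [-0.15, -0.12]]
```

Request:
drive_tool:
  plan:
    - [[0.14, 0.13, 0], [0, 0, 0], 255]
    - [[0.13, 0.14, 0], [0, 0, 0], 255]
    - [[0.11, 0.15, 0], [0, 0, 0], 255]
    - [[0.1, 0.16, 0], [0, 0, 0], 255]
    - [[0.08, 0.17, 0], [0, 0, 0], 255]
    - [[0.07, 0.18, 0], [0, 0, 0], 255]

```text
t: 18.75
tool_pos: [558.9, -65.5, 189.1]
tcp_rot: [0.081, 0.997, -0.002, 0.002]
wrist_force: [4.2, -6.5, 0.7]
finger_gap: 0.237
grasp_force: 59.1
```

```bash
python3 arc.py
```

```text
t 18.75 ang 158.6 r 64.6 Fresist 7.21 Frad -2.77 gap 0.23651771955687576 [ 4.2 -6.5  0.7]
```

Request:
drive_tool:
  plan:
    - [[0.05, 0.18, 0], [0, 0, 0], 255]
    - [[0.04, 0.19, 0], [0, 0, 0], 255]
    - [[0.02, 0.19, 0], [0, 0, 0], 255]
    - [[0, 0.19, 0], [0, 0, 0], 255]
    - [[-0.01, 0.19, 0], [0, 0, 0], 255]
    - [[-0.03, 0.19, 0], [0, 0, 0], 255]

```text
t: 19.35
tool_pos: [559.8, -36.0, 189.0]
tcp_rot: [0.083, 0.997, -0.005, -0.0]
wrist_force: [-0.6, -13.7, 8.6]
finger_gap: 0.246
grasp_force: 60.0
```

```bash
python3 arc.py
```

```text
t 19.35 ang 185.1 r 64.2 Fresist 13.43 Frad -2.86 gap 0.24601498922458453 [ -0.6 -13.7   8.6]
```

Request:
drive_tool:
  plan:
    - [[-0.04, 0.18, 0], [0, 0, 0], 255]
    - [[-0.06, 0.18, 0], [0, 0, 0], 255]
    - [[-0.08, 0.17, 0], [0, 0, 0], 255]
    - [[-0.09, 0.17, 0], [0, 0, 0], 255]
    - [[-0.1, 0.16, 0], [0, 0, 0], 255]
    - [[-0.12, 0.15, 0], [0, 0, 0], 255]

```text
t: 19.95
tool_pos: [576.1, -7.5, 188.9]
tcp_rot: [0.082, 0.997, -0.005, -0.003]
wrist_force: [-8.7, -11.3, 14.9]
finger_gap: 0.243
grasp_force: 60.7
```

```bash
python3 arc.py
```

```text
t 19.95 ang 214.8 r 63.9 Fresist 14.15 Frad -1.59 gap 0.24276234421412463 [ -8.7 -11.3  14.9]
```

First touch came between 158.6° and 185.1°, taken as about 172°: resistance stepped from 7.2 to 13.4 N. The target actual angle is about 352°. Continuing in two parts.

Request:
drive_tool:
  plan:
    - [[-0.13, 0.14, 0], [0, 0, 0], 255]
    - [[-0.14, 0.13, 0], [0, 0, 0], 255]
    - [[-0.15, 0.11, 0], [0, 0, 0], 255]
    - [[-0.16, 0.1, 0], [0, 0, 0], 255]
    - [[-0.17, 0.08, 0], [0, 0, 0], 255]
    - [[-0.18, 0.07, 0], [0, 0, 0], 255]
    - [[-0.18, 0.05, 0], [0, 0, 0], 255]
    - [[-0.19, 0.04, 0], [0, 0, 0], 255]
    - [[-0.19, 0.02, 0], [0, 0, 0], 255]
    - [[-0.19, 0, 0], [0, 0, 0], 255]
    - [[-0.19, -0.01, 0], [0, 0, 0], 255]
    - [[-0.19, -0.03, 0], [0, 0, 0], 255]
    - [[-0.18, -0.04, 0], [0, 0, 0], 255]
    - [[-0.18, -0.06, 0], [0, 0, 0], 255]
    - [[-0.17, -0.08, 0], [0, 0, 0], 255]
    - [[-0.17, -0.09, 0], [0, 0, 0], 255]
    - [[-0.16, -0.1, 0], [0, 0, 0], 255]
    - [[-0.15, -0.12, 0], [0, 0, 0], 255]

```text
t: 21.75
tool_pos: [665.7, -4.4, 189.0]
tcp_rot: [0.078, 0.997, 0.002, -0.006]
wrist_force: [-14.5, 6.4, 13.7]
finger_gap: 0.239
grasp_force: 60.5
```

```bash
python3 arc.py
```

```text
t 21.75 ang 303.2 r 64.6 Fresist 15.02 Frad -5.14 gap 0.23866904558082042 [-14.5   6.4  13.7]
```

Request:
drive_tool:
  plan:
    - [[-0.14, -0.13, 0], [0, 0, 0], 255]
    - [[-0.12, -0.14, 0], [0, 0, 0], 255]
    - [[-0.11, -0.15, 0], [0, 0, 0], 255]
    - [[-0.1, -0.16, 0], [0, 0, 0], 255]
    - [[-0.08, -0.17, 0], [0, 0, 0], 255]
    - [[-0.07, -0.18, 0], [0, 0, 0], 255]
    - [[-0.05, -0.18, 0], [0, 0, 0], 255]
    - [[-0.04, -0.19, 0], [0, 0, 0], 255]
    - [[-0.02, -0.19, 0], [0, 0, 0], 255]
    - [[0, 0, 0], [0, 0, 0], 255]
    - [[0, 0, 0], [0, 0, 0], 255]

```text
t: 22.85
tool_pos: [687.4, -46.4, 189.1]
tcp_rot: [0.076, 0.997, 0.007, 0.001]
wrist_force: [1.8, 12.3, 2.3]
finger_gap: 0.236
grasp_force: 59.8
```

```bash
python3 arc.py
```

```text
t 22.85 ang 345.8 r 65.6 Fresist 12.12 Frad 2.8 gap 0.236317662640485 [ 1.8 12.3  2.3]
```

Request:
drive_tool:
  plan:
    - [[0, 0.1, 0], [0, 0, 0], 255]
    - [[0, 0, 0], [0, 0, 0], 105]
    - [[0, 0, 0], [0, 0, 0], 105]
    - [[0, 0, 0], [0, 0, 0], 105]
    - [[0, 0, 0], [0, 0, 0], 105]
    - [[0, 0, -0.3], [0, 0, 0], 105]
    - [[0, 0, -0.6], [0, 0, 0], 105]
    - [[0, 0, -0.9], [0, 0, 0], 105]
    - [[0, 0, -0.9], [0, 0, 0], 105]
    - [[0, 0, -0.9], [0, 0, 0], 105]
    - [[0, 0, -0.9], [0, 0, 0], 105]
    - [[0, 0, 0], [0, 0, 0], 105]
    - [[0, 0, 0], [0, 0, 0], 105]

```text
t: 24.15
tool_pos: [686.4, -53.6, 324.4]
tcp_rot: [0.08, 0.997, 0.0, 0.0]
wrist_force: [0.0, 0.5, -0.6]
finger_gap: 0.585
grasp_force: 0.0
```

Run:
```python
from h import *
w=read_camera("wrist")["pixels"];t=read_camera("scene")["pixels"][150:330,160:360]
cv2.imwrite("pics/w5.png",np.hstack([cv2.resize(w,(400,300)),cv2.resize(t,(333,300),interpolation=2)]))
```

```text
(no output)
```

View pics/w5.png

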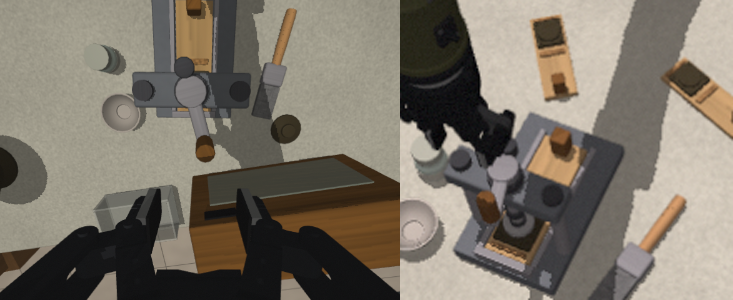

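The crank is released with the knob at wrist half-image (205,152). The foot is on the plaque, and the bystanders are where they were. I'll do one angle check before handing in.

Run:
```python
from h import *
s=sense();c=read_camera("wrist");R,t=wristRt(c,s)
p=onz(c,(328,245),254,R=R,t=t)[:2]-[622,-52];print(p,np.linalg.norm(p),np.rad2deg((-.163-np.arctan2(p[1],p[0]))%(2*np.pi)))
```

```text
[63.1337975   5.17521201] 63.345553955417074 345.9746081288752
```

```bash
python3 -c "
from rig import *
print(finish_job())"
```

```text
the job is handed in; nothing more can be done
None
```

I pushed the carrier home against the back stop, wound the crank about 174° (±13°) past first touch, released it and handed the job in; no verdict came back.

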